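# Hang a punch on the spring balancer

## Task

Draw the spring balancer's hook down, bring it in under the bail of the steel punch and let it up so that the punch hangs from the hook, lifted clear of its stand and carried by the balancer alone, at rest. Do it gently: move the loaded hook slowly (2 cm/s or so), feel when the balancer carries the weight before letting go so that the punch neither jumps up nor drops, never let the empty hook fly up, do not jam the hook against the punch, and leave the other things on the bench alone.

Things in the scene. Friction and masses are not known exactly. Their poses are not given: they have to be found in the camera images.
- frame: Blue portal frame across the bench (fixed, 700 mm wide, 580 high). Origin on the bench midway between the uprights; x away from the robot, y along the crossbeam to the robot's left, z up. A trolley on the crossbeam carries an upright aluminium mast (face 45 mm in front of the origin); an arm from the mast holds grip and hook, 200 mm in front of the origin.
- trolley (a joint): Position of the trolley along the crossbeam in m, growing along the frame's +y, 0 at the middle, free from -0.2 to 0.2 (about 1 N of friction, stays where it is left). Mast, arm, grip and hook move with it.
- hook (a joint): How far the hook is drawn down its mast, in m: 0 fully up, 0.19 at the bottom stop. A balancer spring pulls it up: about 2.7 N at 0, rising by 70 N per metre drawn (about 13 N at 0.15); friction 0.15 N, almost no damping: let go empty, it flies up.
- hook_grip (a point): Centre of the grip above the hook: an upright black square bar, 24 x 24 mm, 54 mm high, faces square to the frame; fingers can close on it from above along the frame's y. 25 mm below this point lies the top of a guard 34 mm wide, and at that level a steel arm 16 mm wide runs away from the robot to the mast. Axes as the frame's.
- hook_throat (a point): Seat of the steel hook, 70 mm straight below hook_grip: where the bail bar's centre line lies once the bar rests in the bottom of the hook. The hook is a J of 10 mm round bar in the frame's y-z plane, its back on the -y side, open to +y; lowest metal 14 mm below this point. A bar in the opening stops against the back with its centre about 8 mm to -y of this point. Axes as the frame's.
- hook_point (a point): Centre of the rounded end (10 mm thick) of the hook's point, 17 mm to +y of hook_throat and 8 mm above it. The closed top of the opening lies 36 mm above hook_throat, so a bail bar whose centre is 18 to 31 mm above hook_throat (10 to 23 mm above this point) passes in over the point.
- bail (a point): Middle of the straight top bar (its centre line) of the punch's bail: a dark steel hoop of 8 mm round bar. The bar runs along this point's x axis (within 0.15 rad of the frame's x), straight for 36 mm; hoop 46 mm wide inside, 50 mm free height between punch top and bar. At the start about 124 mm above the bench, within 10 mm of the line along which the hook travels.
- punch_mid (a point): Centre of the body of the steel punch, an upright cylinder 48 mm in diameter, 62 mm high, bail bar 85 mm above this point; z is the punch's axis. It is bored out to an unseen depth and may weigh 0.3 to 1.0 kg, so the height at which the balancer carries it is not known beforehand. At the start it stands in the stand, with 1 mm of play all round (the bail can lean about 6 mm each way).
- stand: Dark steel block, 90 x 90 x 36 mm, fixed to the bench below the line of the hook, with a round recess 50 mm wide and 28 mm deep in its top in which the punch stands. Origin at the centre of its underside.
- bearing_ring: Steel bearing ring, 68 mm across, 18 mm high, lying near the stand; to be left alone. Origin at the centre of its underside.
- gauge: Round steel pressure gauge with a white face, 72 mm across, 34 mm high, lying on the bench; to be left alone. Origin at the centre of its underside.
- ram_tube: Blue tube, 40 mm in diameter, 130 mm long, lying on the bench; to be left alone. Origin at the centre of its underside.
- spanner: Spanner lying on the bench; to be left alone. Origin at the centre of its underside.
- spacer: Dark stepped spacer, 44 mm across, 36 mm high; to be left alone. Origin at the centre of its underside.
- press_plate: Dark steel plate, 75 x 50 x 14 mm; to be left alone. Origin at the centre of its underside.
- collar: Steel collar, 48 mm across, 22 mm high; to be left alone. Origin at the centre of its underside.
Things that resemble listed ones, but are neither listed nor needed, are in the scene too. What is shaped like the stand but green or purple is not meant.

How it is judged:
On the way, in this order (a step that is already met when the one before it is completed fails the run):
1. the hook is drawn down below the bail (value of joint hook above 0.16 m), for 0.1 s.
2. the bail bar lies in the seat of the hook while the punch is still in its stand (distance between bail and hook_throat below 0.014 m and z of punch_mid in the frame of stand below 0.055 m), for 0.05 s.
At the end, for the whole second after the job is handed in: The bail bar lies in the seat of the hook (within 14 mm), the punch hangs upright (within 0.25 rad) from the hook with its underside at least 8 mm above the top of the stand, the punch at rest (under 0.04 m/s) (distance between bail and hook_throat below 0.014 m and z of punch_mid in the frame of stand above 0.075 m and angle between punch_mid's own z axis and vertical below 0.25 rad and linear speed of punch below 0.04 m/s and contact force between punch and hook above 1 N); the robot touches nothing.
It fails at once if the punch is jerked, jumps or drops (faster than 0.07 m/s) (linear speed of punch above 0.07 m/s).
It fails at once if the hook is jammed against the punch (more than 20 N) (contact force between hook and punch above 20 N).
It fails at once if the hook is let fly up (faster than 0.5 m/s) (velocity of joint hook below -0.5 m/s).
It fails at once if another thing on the bench is disturbed (moved more than 20 mm) (distance of any of bearing_ring, gauge, ram_tube, spanner, spacer, press_plate, collar from where it was at the start of the episode above 0.02 m).
It also fails if it takes over 72 s, if anything falls off the work surface, if the arm or the gripper's body presses on something with over 40 N, if the wrist force passes 120 N, or if a joint passes its speed limit or range.

## Robot

A 7-joint arm with a two-finger parallel gripper is mounted at the origin on the work surface. World frame = base frame: x ahead of the robot, y to its left, z up, the work surface at z = 0. Lengths are in m, angles in rad, forces in N, time in s.
With the tool pointing down it reaches from about 0.425 to 0.925 m from the base axis. Payload 6.8 kg.
Tool frame: the origin (TCP) lies on the centre line of the jaws, within the pads' length; the fingertips stand 8 mm ahead of it and the grasp point (between the pads) lies 11 mm behind it (bot.tips_ahead is the distance from the TCP to the fingertips, in m); z points along the fingers, y is the line along which they close (so a half turn about z gives the same grasp; the last joint's range is limited). The gripper opens to 85 mm and grips with 20 to 120 N. Pads are 22 mm wide; open, the fingers measure 114 mm over their backs; the gripper's body (76 mm by 85 mm) begins 54 mm behind the grasp point. The pads swing forward as they close: fully open they stand 13 mm farther back than shut.
Start: joints at [-1.315, 0.477, 0.022, 1.555, -0.011, 1.109, -0.083], TCP at [0.24, 0.631, 0.201] pointing down, gripper open.
Joint ranges: [-2.96, 2.96], [-0.34, 2.1], [-1.41, 1.46], [0.24, 2.44], [-1.37, 4.51], [0.17, 1.92], [-2.96, 2.96]. Speed limits (rad/s): [2.39, 2.39, 3.14, 3.14, 3.14, 3.14, 3.14].

## Interface

Orientations are given as a unit quaternion [w, x, y, z].
In Python, from station import bot gives the robot as it stands.
- The arm moves only by the tool send_rows, never from a script. Its argument "deltas" is text: rows parted by semicolons, each of 4 numbers parted by spaces: the shift along the tool's x, y, z in m, then the turn about the tool's z in degrees. In form: x y z spin; .... A call has 1 to 5 rows; each row is the pose to reach, as a shift and turn from the pose commanded when the call began, along the tool's axes at that moment; what a row does not reach only later rows make up. A row lasts 1/10 s, in which the tool goes at most 50 mm and 8.59 degrees, less where a joint would pass 70% of its speed; a pose out of reach is approached as far as the arm can. A call with a gripper value outside its range is refused whole. "claw" is the opening, from 0 (shut) to 1 (fully open), set as the call begins (left out, the last holds). The fingers move at their own pace and stop on an object; "force" is the grip in N (left out, the last holds). Time passes only in rows, so rows that repeat a pose let the fingers close. It gives the time, the measured TCP pose, the force, the opening and the grip force at its end, in the units of the state.
- bot.get_obs(): the state, without advancing time (a new reading comes with each control period).
- bot.read_camera(name): name is "side" or "top" or "wrist"; returns a dict with "img" (400x640x3 uint8, red, green, blue), "depth" (400x640 float32, m along the optical axis (not along the pixel's ray), 0 where there is no reading), "fx", "fy", "cx", "cy" (pixels), "dist_coeffs" ([k1, k2, p1, p2, k3] as OpenCV has them; the pictures are not rectified), "camera_from_world" (4x4, takes a point from world to camera coordinates). Camera axes: x right, y up, looking along -z (the intrinsics and any distortion apply to the point x, -y, -z); pixel columns grow to the right and rows downward; lengths in m; the calibration is good to about 2 mm. A picture is of the moment at which its call begins.
- bot.hand_in(): hands the job in; it is judged then, once.
Trained networks look in a picture, given as the dict that the camera call returned (one of the last four; its "shot" number tells which), for a name from the list of things; names that differ only in an ending like _2 or _b are one class to them, and where a whole thing is asked for, a point or a joint stands for the part that bears it (a point fixed in the world has none). Each returns a list of dicts, best first, with "confidence" (0 to 1); they miss things now and then, are a little off and sometimes report something else, mostly with a low value. They report only what shows in the picture. A call takes as long as a camera call. They do not tell look-alikes from the thing itself.
- bot.masks_of(picture, query): "mask" (400x640 bool, what is visible of it).
- bot.landmark_of(picture, query): "xyz" ([x, y, z] in m, in world coordinates, good to about 4 mm: a listed point, or the origin of a listed thing).
The state is a dict: "t": time; "q": joint angles; "joint_vel": joint speeds; "joint_torque": joint torques, N m; "eef_pos": TCP position; "tool_rot": TCP orientation; "contact_force": force on the tool from outside, world axes, zero at the start; "torque": the same for the moment, N m; "gripper_width": opening from 0.0 (shut) to 1.0 (fully open); "grasp_force": force on a finger pad.
Only numpy, scipy, OpenCV 4.12 (cv2) and the standard library are available. Lean on these libraries where they do the work, as an engineer would, in place of code of your own. Each camera call takes 0.05 s, during which the arm holds its last target. There are 200 camera calls.

## Working session

There is one attempt and no reset: what is moved stays moved. The work goes in short steps, Python scripts to look and compute and a tool call to move; the robot and the scene stay as the last step left them, time stands still between calls to the robot, and variables do not carry over. Pictures are saved under pics/ and viewed, at most 10 in all, crops included, and the job is handed in when it is done.

Besides the shell and the picture viewer there is one more tool, called after "Request:" in YAML: its name, and indented under it one key for each argument. send_rows: Moves the arm, as the interface text tells. Its arguments: {"type":"object","properties":{"deltas":{"type":"string"},"claw":{"type":"number"},"force":{"type":"number"}},"required":["deltas"]}

```bash
mkdir -p pics; cat > h.py <<'E'
import numpy as np, cv2
from station import bot
def look(cam,names,save=None):
    p=bot.read_camera(cam)
    if save: cv2.imwrite('pics/'+save,p['img'][:,:,::-1])
    for n in names:
        for r in bot.landmark_of(p,n)[:3]:
            print(cam,n,np.round(r['xyz'],4),round(r['confidence'],2))
    return p
E
python3 - <<'E'
from h import *
N=['frame','hook_grip','hook_throat','hook_point','bail','punch_mid','stand']
a=look('top',N);b=look('side',N)
cv2.imwrite('pics/a.png',cv2.resize(np.vstack([a['img'],b['img']])[:,:,::-1],(480,600),interpolation=cv2.INTER_AREA))
o=bot.get_obs();print(o['t'],o['eef_pos'],o['tool_rot'],o['contact_force'],bot.tips_ahead)
E
```

```text
top frame [0.7104 0.0399 0.0032] 0.68
top hook_grip [ 0.5102 -0.0567  0.3435] 0.98
top hook_grip [0.5076 0.0988 0.0373] 0.6
top hook_grip [ 5.125e-01  9.630e-02 -2.000e-04] 0.32
top hook_point [ 0.5098 -0.0436  0.2807] 0.77
top bail [0.5064 0.0969 0.1202] 0.78
top punch_mid [0.5087 0.1009 0.0385] 0.76
top stand [0.4295 0.2986 0.0015] 0.95
top stand [ 0.5101  0.0968 -0.0014] 0.89
top stand [8.536e-01 6.360e-02 3.000e-04] 0.71
side frame [ 0.7072  0.0343 -0.0029] 0.96
side hook_grip [ 0.5087 -0.057   0.3458] 0.74
side hook_throat [ 0.5149 -0.0562  0.2822] 0.72
side hook_throat [ 6.199e-01  4.520e-02 -4.000e-04] 0.37
side hook_point [ 0.5079 -0.0415  0.2844] 0.91
side hook_point [ 0.5085  0.0985 -0.0022] 0.5
side bail [0.5086 0.0975 0.1246] 0.57
side punch_mid [0.5066 0.1    0.0372] 0.75
side stand [5.075e-01 9.900e-02 3.000e-04] 0.92
side stand [0.432  0.3009 0.0018] 0.92
side stand [ 0.5129 -0.2041  0.0027] 0.74
0.8 [0.24020519 0.63085396 0.20114543] [-5.46119939e-06  1.80923348e-01  9.83497199e-01  5.04603122e-05] [-0.45021699  0.21274874  0.08828746] 0.008
```

View pics/a.png

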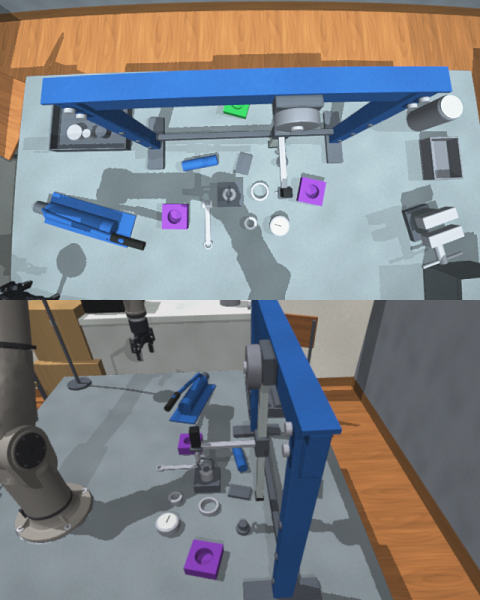

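```bash
cat >> h.py <<'E'
def cloud(p,m):
    v,u=np.nonzero(m&(p['depth']>0)); d=p['depth'][v,u]
    K=np.array([[p['fx'],0,p['cx']],[0,p['fy'],p['cy']],[0,0,1]])
    n=cv2.undistortPoints(np.stack([u,v],1).astype(float)[:,None],K,np.array(p['dist_coeffs'],float))[:,0]
    c=np.stack([n[:,0]*d,-n[:,1]*d,-d,np.ones_like(d)])
    return (np.linalg.inv(p['camera_from_world'])@c)[:3].T
E
python3 - <<'E'
from h import *
for cam in('top','side'):
    p=bot.read_camera(cam)
    C=cloud(p,bot.masks_of(p,'frame')[0]['mask']); print(len(C),C.min(0),C.max(0))
    T=C[(C[:,2]>.565)&(C[:,2]<.6)]
    if len(T)>100:
        r=cv2.fitLine(T[:,:2].astype(np.float32),cv2.DIST_HUBER,0,.01,.01).ravel();print(cam,len(T),r,T.min(0),T.max(0))
        print(cv2.minAreaRect(T[:,:2].astype(np.float32)))
    for n in('hook_grip','hook_throat','bail','punch_mid'):
        for m in bot.masks_of(p,n)[:2]:
            G=cloud(p,m['mask'])
            if len(G): print(cam,n,round(m['confidence'],2),len(G),np.percentile(G,[2,50,98],axis=0).round(3).tolist())
E
```

```text
38439 [ 0.49571489 -1.27531583 -0.75955436] [1.37392955 0.87240512 0.58670206]
top 21283 [ 0.01120265 -0.99993724  0.7056627   0.03819124] [ 0.63787747 -0.34339852  0.56500024] [0.74129025 0.41758737 0.58670206]
((0.6861358284950256, 0.03673967719078064), (0.09924206882715225, 0.7613046765327454), 0.9335011839866638)
top hook_grip 0.81 1171 [[0.499, -0.116, 0.001], [0.583, -0.055, 0.322], [0.68, -0.034, 0.374]]
top hook_throat 0.67 969 [[0.501, -0.071, 0.296], [0.581, -0.055, 0.322], [0.674, -0.034, 0.373]]
top hook_throat 0.46 4300 [[0.505, -0.096, 0.165], [0.654, -0.052, 0.553], [0.688, -0.012, 0.57]]
top bail 0.84 263 [[0.484, 0.077, 0.067], [0.506, 0.096, 0.072], [0.532, 0.119, 0.13]]
top punch_mid 0.56 262 [[0.484, 0.077, 0.06], [0.507, 0.096, 0.072], [0.529, 0.119, 0.13]]
29843 [ 0.41064469 -0.34604594 -0.76544453] [1.52249586 2.01242319 0.58454629]
side 8412 [ 0.0231177  -0.99973273  0.7101159  -0.1794967 ] [ 0.63862449 -0.345967    0.56500197] [0.74099627 0.21311716 0.58454629]
((0.6878864169120789, -0.06647241115570068), (0.09844886511564255, 0.5592747330665588), 0.8798624873161316)
side hook_grip 0.85 1818 [[0.501, -0.081, 0.275], [0.582, -0.07, 0.32], [0.691, -0.049, 0.371]]
side hook_throat 0.77 1853 [[0.501, -0.081, 0.278], [0.587, -0.07, 0.32], [0.691, -0.049, 0.371]]
side hook_throat 0.6 5772 [[0.505, -0.103, 0.122], [0.667, -0.071, 0.419], [0.692, -0.035, 0.568]]
side punch_mid 0.75 440 [[0.481, 0.071, 0.035], [0.51, 0.087, 0.069], [0.534, 0.114, 0.126]]
```

Request:
send_rows:
  deltas: "0 0 -0.05 -7; 0 0 -0.1 -14; 0 0 -0.15 -20.85; 0 0 -0.19 -20.85; 0 0 -0.19 -20.85"
  claw: 1

```text
t: 1.9
eef_pos: [0.2411, 0.6332, 0.3989]
tool_rot: [0.002, 0.0, 1.0, 0.006]
contact_force: [0.0, 0.5, 0.1]
gripper_width: 1.001
grasp_force: 0.0
```

Request:
send_rows:
  deltas: "-0.0135 -0.0345 -0.01 0; -0.027 -0.069 -0.02 0; -0.0405 -0.1035 -0.03 0; -0.054 -0.138 -0.04 0; -0.0675 -0.1725 -0.05 0"

```text
t: 2.4
eef_pos: [0.3081, 0.4567, 0.441]
tool_rot: [-0.0, 0.0, 1.0, -0.0]
contact_force: [-0.5, -0.0, -0.4]
gripper_width: 1.002
grasp_force: 0.0
```

Request:
send_rows:
  deltas: "-0.0135 -0.0345 0 0; -0.027 -0.069 0 0; -0.0405 -0.1035 0 0; -0.054 -0.138 0 0; -0.0675 -0.1725 0 0"

```text
t: 2.9
eef_pos: [0.3755, 0.2842, 0.4408]
tool_rot: [-0.0, 0.0, 1.0, 0.0]
contact_force: [0.7, -0.1, -1.0]
gripper_width: 0.999
grasp_force: 0.0
```

Request:
send_rows:
  deltas: "-0.0135 -0.0345 0 0; -0.027 -0.069 0 0; -0.0405 -0.1035 0 0; -0.054 -0.138 0 0; -0.0675 -0.1725 0 0"

```text
t: 3.4
eef_pos: [0.4429, 0.1117, 0.4408]
tool_rot: [-0.0, 0.0, 1.0, 0.0]
contact_force: [0.7, -0.6, 0.5]
gripper_width: 0.997
grasp_force: 0.0
```

Request:
send_rows:
  deltas: "-0.0135 -0.0345 0 -1; -0.027 -0.069 0 -1; -0.0405 -0.1035 0 -1; -0.054 -0.138 0 -1; -0.0675 -0.1725 0 -1"

```text
t: 3.9
eef_pos: [0.5104, -0.0606, 0.4409]
tool_rot: [0.0, -0.009, 1.0, 0.0]
contact_force: [0.6, 0.3, -0.5]
gripper_width: 0.998
grasp_force: 0.0
```

```bash
python3 - <<'E'
from h import *
p=look('wrist',['hook_grip','hook_point','bail','punch_mid','stand'],'w.png')
o=bot.get_obs();print(o['t'],o['eef_pos'],o['tool_rot'],o['contact_force'])
C=cloud(p,np.ones((400,640),bool))
T=C[(abs(C[:,2]-.372)<.006)&(abs(C[:,0]-.51)<.05)&(abs(C[:,1]+.057)<.04)];print(len(T),T.min(0),T.max(0),cv2.minAreaRect(T[:,:2].astype(np.float32)))
E
```

```text
wrist hook_grip [ 0.509  -0.0616  0.3448] 0.93
wrist hook_grip [0.7079 0.0352 0.0029] 0.62
wrist hook_point [ 0.5121 -0.0451  0.2787] 0.69
wrist bail [0.5035 0.0969 0.1258] 0.77
wrist punch_mid [0.5072 0.0997 0.0374] 0.76
wrist stand [ 0.5083 -0.2051 -0.0008] 0.98
wrist stand [ 0.8506  0.0683 -0.0018] 0.6
wrist stand [4.318e-01 3.004e-01 4.000e-04] 0.59
4.2 [ 0.51002994 -0.05777696  0.44074827] [-2.98752772e-04 -9.65993013e-03  9.99953261e-01  2.68542663e-04] [ 0.0407141   1.0845974  -0.76520976]
920 [ 0.49876077 -0.07081701  0.36602267] [ 0.52232515 -0.04706278  0.37307545] ((0.5105608105659485, -0.05889173969626427), (0.023506438359618187, 0.023735370486974716), 0.38119417428970337)
```

View pics/w.png

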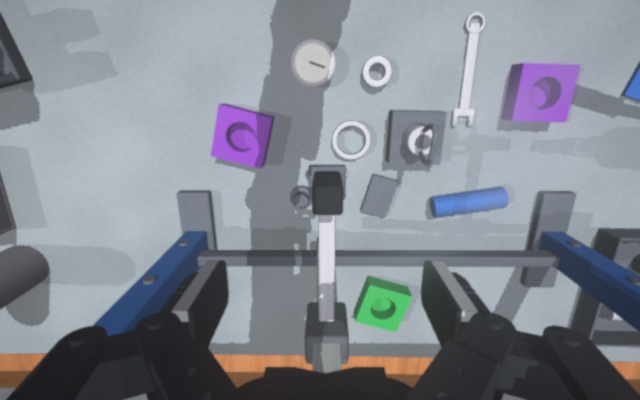

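Request:
send_rows:
  deltas: "0 -0.001 0.035 0; 0 -0.001 0.07 0; 0 -0.001 0.09 0; 0 -0.001 0.105 0; 0 -0.001 0.105 0"

```text
t: 4.7
eef_pos: [0.5088, -0.0584, 0.3341]
tool_rot: [-0.002, -0.01, 1.0, 0.0]
contact_force: [-0.4, 0.7, 0.3]
gripper_width: 0.997
grasp_force: 0.0
```

Request:
send_rows:
  deltas: "0 0 0 0; 0 0 0 0; 0 0 0 0; 0 0 0 0; 0 0 0 0"
  claw: 0
  force: 80

```text
t: 5.2
eef_pos: [0.5106, -0.0601, 0.3367]
tool_rot: [0.001, -0.009, 1.0, 0.0]
contact_force: [-1.4, 1.8, 3.1]
gripper_width: 0.243
grasp_force: 78.3
```

Request:
send_rows:
  deltas: "0 0 0 0; 0 0 0 0; 0 0 0 0; 0 0 0 0; 0 0 0 0"

```text
t: 5.7
eef_pos: [0.5106, -0.0601, 0.3363]
tool_rot: [0.0, -0.009, 1.0, 0.0]
contact_force: [0.9, 1.4, 3.5]
gripper_width: 0.243
grasp_force: 78.3
```

Request:
send_rows:
  deltas: "0 0 0.01 0; 0 0 0.025 0; 0 0 0.04 0; 0 0 0.055 0; 0 0 0.07 0"

```text
t: 6.2
eef_pos: [0.5106, -0.0602, 0.2659]
tool_rot: [0.0, -0.009, 1.0, 0.0]
contact_force: [-0.4, 0.9, 8.4]
gripper_width: 0.241
grasp_force: 78.9
```

Request:
send_rows:
  deltas: "0 0 0.015 0; 0 0 0.03 0; 0 0 0.045 0; 0 0 0.06 0; 0 0 0.075 0"

```text
t: 6.7
eef_pos: [0.5106, -0.0603, 0.1914]
tool_rot: [0.0, -0.009, 1.0, 0.0]
contact_force: [-3.1, 0.9, 13.8]
gripper_width: 0.242
grasp_force: 79.6
```

Request:
send_rows:
  deltas: "0 0 0.012 0; 0 0 0.022 0; 0 0 0.03 0; 0 0 0.03 0; 0 0 0.03 0"

```text
t: 7.2
eef_pos: [0.5106, -0.0604, 0.1619]
tool_rot: [0.0, -0.009, 1.0, 0.0]
contact_force: [-3.1, 0.2, 15.3]
gripper_width: 0.242
grasp_force: 79.8
```

```bash
python3 - <<'E'
from h import *
N=['hook_grip','hook_throat','hook_point','bail','punch_mid','stand']
a=look('top',N);b=look('side',N,'s2.png')
bot.read_camera('side')
cv2.imwrite('pics/s2c.png',cv2.resize(b['img'][120:280,200:360,::-1],(600,600),interpolation=cv2.INTER_CUBIC))
for cam in('side','top'):
    p=a if cam=='top' else b
    C=cloud(p,np.ones((400,640),bool))
    k=(abs(C[:,0]-.508)<.02)&(abs(C[:,1]-.097)<.035)&(C[:,2]>.105)&(C[:,2]<.14)
    print(cam,k.sum(),np.percentile(C[k],[2,50,98],axis=0).round(4).tolist() if k.any() else 0)
o=bot.get_obs();print(o['t'],o['eef_pos'],o['contact_force'])
E
```

```text
top bail [0.5107 0.0982 0.123 ] 0.72
top bail [3.984e-01 1.788e-01 1.000e-04] 0.64
top punch_mid [0.5076 0.0983 0.0386] 0.73
top stand [0.4297 0.2964 0.0028] 0.69
top stand [0.5117 0.0985 0.0021] 0.67
top stand [ 8.527e-01  6.220e-02 -4.000e-04] 0.6
side hook_grip [ 0.5122 -0.0585  0.1624] 0.91
side hook_grip [ 0.3891 -0.0837  0.0004] 0.28
side hook_throat [ 0.5135 -0.0574  0.1023] 0.59
side hook_throat [0.6265 0.2069 0.0029] 0.54
side hook_point [ 0.5109 -0.0476  0.1083] 0.83
side bail [0.5087 0.0989 0.0381] 0.74
side bail [0.5101 0.0963 0.1229] 0.7
side punch_mid [ 0.3902 -0.0841  0.0009] 0.65
side stand [ 0.514  -0.2038  0.0012] 0.68
side stand [0.5111 0.0975 0.0031] 0.66
side stand [0.4299 0.2997 0.0029] 0.62
side 25 [[0.5092, 0.0891, 0.12], [0.5192, 0.0919, 0.1252], [0.5269, 0.0956, 0.1288]]
top 50 [[0.4893, 0.0932, 0.1239], [0.5089, 0.0981, 0.1277], [0.5261, 0.1009, 0.1308]]
7.95 [ 0.51063596 -0.06039811  0.16208674] [-3.11535571  0.27889368 14.31788707]
```

View pics/s2c.png

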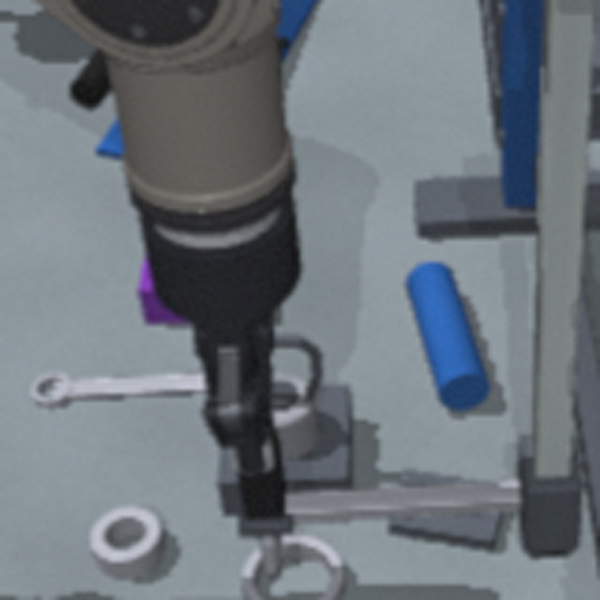

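Request:
send_rows:
  deltas: "0 0.008 0.0015 0; 0 0.02 0.0015 0; 0 0.035 0.0015 0; 0 0.05 0.0015 0; 0 0.065 0.0015 0"

```text
t: 8.45
eef_pos: [0.5096, 0.0043, 0.1607]
tool_rot: [0.001, -0.008, 1.0, -0.0]
contact_force: [-3.7, -1.6, 14.7]
gripper_width: 0.24
grasp_force: 79.8
```

Request:
send_rows:
  deltas: "0 0.015 0 0; 0 0.03 0 0; 0 0.043 0 0; 0 0.051 0 0; 0 0.055 0 0"

```text
t: 8.95
eef_pos: [0.5087, 0.0605, 0.1607]
tool_rot: [0.001, -0.009, 1.0, 0.0]
contact_force: [-2.3, -1.1, 14.8]
gripper_width: 0.238
grasp_force: 79.8
```

Request:
send_rows:
  deltas: "0 0 0 0; 0 0 0 0; 0 0 0 0"

```text
t: 9.25
eef_pos: [0.5087, 0.0602, 0.1607]
tool_rot: [0.001, -0.009, 1.0, 0.001]
contact_force: [-3.2, 1.7, 14.6]
gripper_width: 0.246
grasp_force: 79.8
```

```bash
python3 - <<'E'
from h import *
N=['hook_grip','hook_throat','hook_point','bail']
a=look('top',N);b=look('side',N);w=look('wrist',N)
A=cv2.resize(a['img'][210:290,260:360],(400,320),interpolation=cv2.INTER_CUBIC)
B=cv2.resize(b['img'][190:270,240:340],(400,320),interpolation=cv2.INTER_CUBIC)
W=cv2.resize(w['img'],(400,250))
cv2.imwrite('pics/c3.png',np.vstack([np.hstack([A,B]),np.hstack([W,W*0])])[:,:,::-1])
o=bot.get_obs();print(o['t'],o['eef_pos'],o['contact_force'])
E
```

```text
side hook_grip [0.5048 0.0618 0.1681] 0.61
side hook_grip [0.508  0.0996 0.0018] 0.53
side hook_throat [0.511  0.0621 0.103 ] 0.56
side hook_point [0.5076 0.0739 0.1062] 0.87
side hook_point [0.6211 0.0437 0.0021] 0.61
side bail [0.5063 0.0966 0.1261] 0.53
wrist hook_grip [0.5111 0.0566 0.1698] 0.73
wrist hook_throat [0.5118 0.064  0.0978] 0.8
wrist hook_point [0.5107 0.077  0.1019] 0.55
wrist bail [0.5042 0.0954 0.125 ] 0.77
10.0 [0.50872034 0.06011969 0.16068534] [-3.66428327  0.4823398  15.0876398 ]
```

View pics/c3.png

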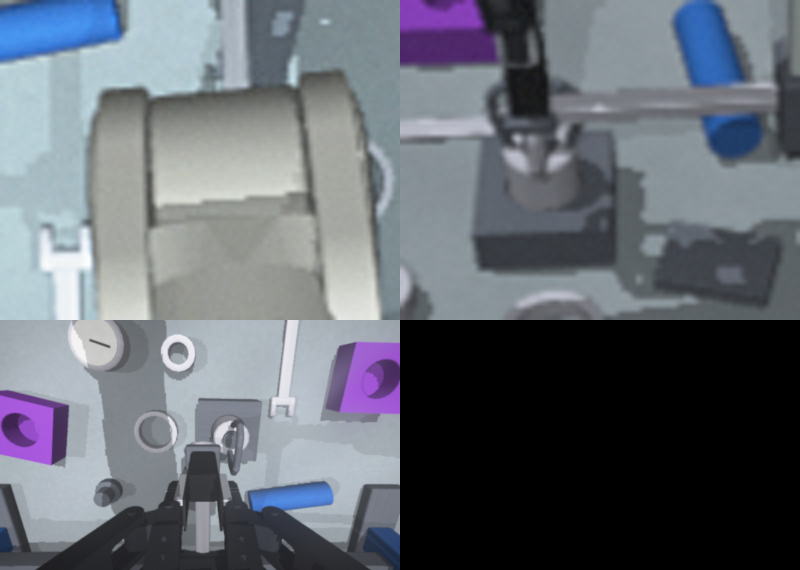

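Request:
send_rows:
  deltas: "0 0.003 0 0; 0 0.006 0 0; 0 0.009 0 0; 0 0.012 0 0; 0 0.015 0 0"

```text
t: 10.5
eef_pos: [0.5085, 0.0744, 0.1607]
tool_rot: [0.001, -0.008, 1.0, 0.0]
contact_force: [-2.9, -0.2, 15.7]
gripper_width: 0.243
grasp_force: 79.9
```

Request:
send_rows:
  deltas: "0 0.003 0 0; 0 0.006 0 0; 0 0.009 0 0; 0 0.012 0 0; 0 0.015 0 0"

```text
t: 11.0
eef_pos: [0.5083, 0.0894, 0.1607]
tool_rot: [0.001, -0.008, 1.0, 0.0]
contact_force: [-2.9, -2.1, 14.8]
gripper_width: 0.241
grasp_force: 79.9
```

Request:
send_rows:
  deltas: "0 0.002 0 0; 0 0.004 0 0; 0 0.006 0 0; 0 0.008 0 0; 0 0.008 0 0"

```text
t: 11.5
eef_pos: [0.5081, 0.0979, 0.1607]
tool_rot: [0.001, -0.009, 1.0, 0.0]
contact_force: [-3.4, 0.0, 14.8]
gripper_width: 0.242
grasp_force: 79.8
```

```bash
python3 - <<'E'
from h import *
N=['hook_grip','hook_throat','hook_point','bail','punch_mid']
b=look('side',N);w=look('wrist',N)
B=cv2.resize(b['img'][180:260,240:340],(500,400),interpolation=cv2.INTER_CUBIC)
W=cv2.resize(w['img'][200:360,280:400],(300,400),interpolation=cv2.INTER_CUBIC)
cv2.imwrite('pics/c4.png',np.hstack([B,W])[:,:,::-1])
o=bot.get_obs();print(o['t'],o['eef_pos'],o['contact_force'],o['torque'])
E
```

```text
side hook_grip [0.5068 0.1016 0.1699] 0.78
side hook_throat [0.5091 0.1038 0.1023] 0.98
side hook_point [0.506  0.1177 0.1062] 0.64
side bail [0.5058 0.0973 0.1254] 0.81
side bail [ 0.7109  0.0369 -0.0049] 0.34
side punch_mid [0.5075 0.1006 0.0392] 0.96
wrist hook_grip [0.5064 0.0936 0.1676] 0.69
wrist hook_throat [0.5081 0.0996 0.0975] 0.66
wrist hook_point [0.5122 0.1146 0.1   ] 0.85
wrist punch_mid [0.4019 0.0278 0.0033] 0.52
12.1 [0.50813869 0.09793113 0.16074258] [-2.82685905  0.85667659 14.69916438] [0.00325566 0.64347557 0.01120326]
```

View pics/c4.png

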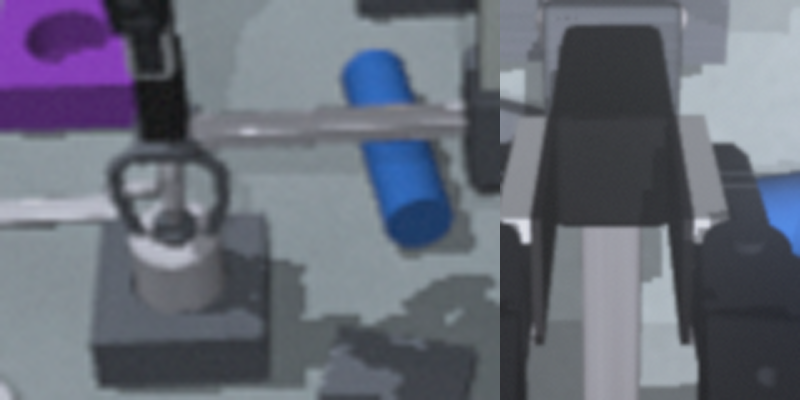

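```bash
python3 - <<'E'
from h import *
b=bot.read_camera('side')
cv2.imwrite('pics/c5.png',cv2.resize(b['img'][195:240,255:300],(600,600),interpolation=cv2.INTER_CUBIC)[:,:,::-1])
w=bot.camera if 0 else None
import numpy as np
K=np.array([[b['fx'],0,b['cx']],[0,b['fy'],b['cy']],[0,0,1]])
def pr(P):
    c=b['camera_from_world']@np.append(P,1);c=np.array([c[0],-c[1],-c[2]])
    return ((cv2.projectPoints(c[None],np.zeros(3),np.zeros(3),K,np.array(b['dist_coeffs'],float))[0].ravel()-[255,195])*600/45).round(), -0
print('bail',pr([.507,.097,.124]),'throat',pr([.508,.098,.0994]),'bailx+',pr([.525,.097,.124]),'point',pr([.508,.115,.107]),'guard',pr([.508,.098,.144]))
print(np.linalg.inv(b['camera_from_world'])[:3,3])
E
```

```text
bail (array([229., 204.]), 0) throat (array([247., 293.]), 0) bailx+ (array([325., 200.]), 0) point (array([247., 203.]), 0) guard (array([224., 122.]), 0)
[ 0.60600299 -0.62950984  0.81606758]
```

View pics/c5.png

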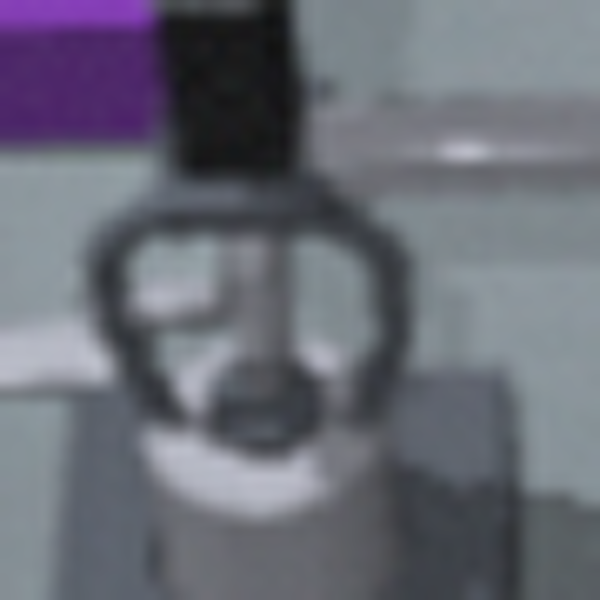

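Request:
send_rows:
  deltas: "0 -0.001 -0.002 0; 0 -0.002 -0.004 0; 0 -0.002 -0.006 0; 0 -0.002 -0.008 0; 0 -0.002 -0.01 0"

```text
t: 12.65
eef_pos: [0.5082, 0.096, 0.1708]
tool_rot: [0.001, -0.009, 1.0, 0.0]
contact_force: [-2.5, 0.2, 15.2]
gripper_width: 0.24
grasp_force: 79.8
```

Request:
send_rows:
  deltas: "0 0 -0.002 0; 0 0 -0.004 0; 0 0 -0.006 0; 0 0 -0.008 0; 0 0 -0.009 0"

```text
t: 13.15
eef_pos: [0.5082, 0.096, 0.1798]
tool_rot: [0.001, -0.009, 1.0, 0.001]
contact_force: [-2.0, -0.1, 13.7]
gripper_width: 0.242
grasp_force: 79.7
```

Request:
send_rows:
  deltas: "0 0 -0.0005 0; 0 0 -0.001 0; 0 0 -0.0015 0; 0 0 -0.002 0; 0 0 -0.002 0"

```text
t: 13.65
eef_pos: [0.5082, 0.096, 0.1817]
tool_rot: [0.001, -0.009, 1.0, 0.0]
contact_force: [-3.6, -0.0, 13.8]
gripper_width: 0.242
grasp_force: 79.7
```

```bash
python3 - <<'E'
from h import *
F=[]
N=['hook_throat','hook_point','bail','punch_mid']
look('side',N)
for i in range(8):
    bot.read_camera('side'); F.append(bot.get_obs()['contact_force'])
print(np.mean(F,0),np.std(F,0))
o=bot.get_obs();print(o['t'],o['eef_pos'])
E
```

```text
side hook_throat [0.508  0.0959 0.1228] 0.85
side hook_point [0.508  0.1114 0.1302] 0.9
side bail [0.5071 0.097  0.1236] 0.78
side bail [ 0.7093  0.0373 -0.002 ] 0.4
side punch_mid [0.5059 0.0998 0.0384] 0.69
[-2.92854431  0.42713264 13.81187283] [0.51575461 0.49696801 0.60264258]
14.3 [0.50818644 0.09599092 0.181725  ]
```

Request:
send_rows:
  deltas: "0 0 -0.001 0; 0 0 -0.002 0; 0 0 -0.003 0; 0 0 -0.004 0; 0 0 -0.005 0"

```text
t: 14.8
eef_pos: [0.5081, 0.096, 0.1864]
tool_rot: [0.001, -0.009, 1.0, 0.0]
contact_force: [-0.4, 0.8, 8.5]
gripper_width: 0.238
grasp_force: 79.0
```

Request:
send_rows:
  deltas: "0 0 -0.001 0; 0 0 -0.002 0; 0 0 -0.003 0; 0 0 -0.003 0; 0 0 -0.003 0"

```text
t: 15.3
eef_pos: [0.5081, 0.096, 0.1892]
tool_rot: [0.001, -0.009, 1.0, 0.0]
contact_force: [-0.6, 0.5, 8.6]
gripper_width: 0.242
grasp_force: 79.0
```

```bash
cat > f.py <<'E'
from h import *
import sys
F=[];n=int(sys.argv[1])
look('side',['hook_throat','bail','punch_mid'])
for i in range(n):
    bot.read_camera('side'); F.append(bot.get_obs()['contact_force'])
print(np.mean(F,0),np.std(F,0)/n**.5)
o=bot.get_obs();print(o['t'],o['eef_pos'],o['grasp_force'])
E
python3 f.py 8
```

```text
side hook_throat [0.5087 0.0944 0.1305] 0.79
side bail [ 0.7098  0.0382 -0.0031] 0.31
side punch_mid [0.5077 0.0975 0.0419] 0.77
[-0.90156569  0.62924644  8.47118352] [0.12226992 0.11928819 0.10296953]
15.9 [0.50812013 0.09595689 0.18915153] 79.02459740638733
```

Request:
send_rows:
  deltas: "0 0 -0.0015 0; 0 0 -0.0035 0; 0 0 -0.006 0; 0 0 -0.0085 0; 0 0 -0.011 0"

```text
t: 16.4
eef_pos: [0.5081, 0.096, 0.2002]
tool_rot: [0.001, -0.009, 1.0, 0.0]
contact_force: [-0.7, 1.3, 6.7]
gripper_width: 0.243
grasp_force: 78.9
```

Request:
send_rows:
  deltas: "0 0 -0.0025 0; 0 0 -0.005 0; 0 0 -0.0075 0; 0 0 -0.01 0; 0 0 -0.0125 0"

```text
t: 16.9
eef_pos: [0.5081, 0.096, 0.2126]
tool_rot: [0.001, -0.009, 1.0, 0.0]
contact_force: [0.3, 0.5, 6.9]
gripper_width: 0.244
grasp_force: 78.8
```

Request:
send_rows:
  deltas: "0 0 -0.0025 0; 0 0 -0.005 0; 0 0 -0.0075 0; 0 0 -0.01 0; 0 0 -0.0125 0"

```text
t: 17.4
eef_pos: [0.5081, 0.096, 0.225]
tool_rot: [0.001, -0.009, 1.0, 0.0]
contact_force: [0.6, 0.9, 5.9]
gripper_width: 0.244
grasp_force: 78.7
```

Request:
send_rows:
  deltas: "0 0 -0.0025 0; 0 0 -0.005 0; 0 0 -0.0075 0; 0 0 -0.01 0; 0 0 -0.0125 0"

```text
t: 17.9
eef_pos: [0.5081, 0.0959, 0.2374]
tool_rot: [0.001, -0.009, 1.0, 0.0]
contact_force: [1.1, 0.8, 4.0]
gripper_width: 0.24
grasp_force: 78.5
```

Request:
send_rows:
  deltas: "0 0 -0.0025 0; 0 0 -0.005 0; 0 0 -0.0075 0; 0 0 -0.01 0; 0 0 -0.0125 0"

```text
t: 18.4
eef_pos: [0.5081, 0.0958, 0.25]
tool_rot: [0.001, -0.009, 1.0, 0.0]
contact_force: [4.1, 1.5, 3.9]
gripper_width: 0.242
grasp_force: 78.4
```

Request:
send_rows:
  deltas: "0 0 -0.0025 0; 0 0 -0.005 0; 0 0 -0.0075 0; 0 0 -0.01 0; 0 0 -0.0125 0"

```text
t: 18.9
eef_pos: [0.508, 0.0958, 0.2624]
tool_rot: [0.001, -0.009, 1.0, 0.0]
contact_force: [6.1, 1.4, 3.2]
gripper_width: 0.243
grasp_force: 78.3
```

Request:
send_rows:
  deltas: "0 0 -0.0025 0; 0 0 -0.005 0; 0 0 -0.0075 0; 0 0 -0.01 0; 0 0 -0.0125 0"

```text
t: 19.4
eef_pos: [0.508, 0.0958, 0.2748]
tool_rot: [0.001, -0.009, 1.0, -0.0]
contact_force: [5.4, 1.0, 2.6]
gripper_width: 0.246
grasp_force: 78.3
```

Request:
send_rows:
  deltas: "0 0 -0.0025 0; 0 0 -0.005 0; 0 0 -0.0075 0; 0 0 -0.0095 0; 0 0 -0.011 0"

```text
t: 19.9
eef_pos: [0.508, 0.0958, 0.2857]
tool_rot: [0.001, -0.009, 1.0, -0.0]
contact_force: [5.6, 1.6, 1.9]
gripper_width: 0.239
grasp_force: 78.3
```

```bash
python3 f.py 25
```

```text
side hook_throat [0.5112 0.098  0.2291] 0.77
side hook_throat [0.5073 0.1013 0.0007] 0.57
side hook_throat [ 3.888e-01 -8.790e-02  1.000e-04] 0.53
side bail [0.5074 0.0975 0.2232] 0.77
side punch_mid [0.5101 0.1    0.1379] 0.74
side punch_mid [0.3979 0.0249 0.0006] 0.66
[6.15065791 1.14852866 1.6863636 ] [0.09335515 0.11463575 0.1048084 ]
21.35 [0.50801167 0.09577183 0.28556513] 78.37513089179993
```

Request:
send_rows:
  deltas: "-0.0002 0 -0.0015 0; -0.0004 0 -0.0035 0; -0.0006 0 -0.0055 0; -0.0008 0 -0.0075 0; -0.001 0 -0.0095 0"

```text
t: 21.85
eef_pos: [0.508, 0.0957, 0.2948]
tool_rot: [-0.001, -0.009, 1.0, -0.0]
contact_force: [3.7, 0.9, 1.7]
gripper_width: 0.241
grasp_force: 78.4
```

Request:
send_rows:
  deltas: "0 0 -0.002 0; 0 0 -0.004 0; 0 0 -0.006 0; 0 0 -0.008 0; 0 0 -0.01 0"

```text
t: 22.35
eef_pos: [0.508, 0.0957, 0.305]
tool_rot: [-0.001, -0.009, 1.0, -0.0]
contact_force: [1.9, 0.5, -0.3]
gripper_width: 0.237
grasp_force: 78.4
```

Request:
send_rows:
  deltas: "0 0 -0.002 0; 0 0 -0.0035 0; 0 0 -0.0045 0; 0 0 -0.0045 0; 0 0 -0.0045 0"

```text
t: 22.85
eef_pos: [0.5081, 0.0958, 0.3094]
tool_rot: [-0.001, -0.009, 1.0, -0.0]
contact_force: [-0.4, 0.6, 0.9]
gripper_width: 0.242
grasp_force: 78.4
```

```bash
python3 f.py 40
```

```text
side hook_throat [0.5121 0.0962 0.2502] 0.95
side bail [0.5105 0.0994 0.0015] 0.74
side punch_mid [0.5117 0.1015 0.1612] 0.8
[-4.48748802 -0.58443751 -0.27766829] [0.15895899 0.07473859 0.05872951]
25.05 [0.50813574 0.09577371 0.30942733] 78.44541907310486
```

Request:
send_rows:
  deltas: "0.0003 0 0 0; 0.0005 0 0.0005 0; 0.0005 0 0.001 0; 0.0005 0 0.001 0; 0.0005 0 0.001 0"

```text
t: 25.55
eef_pos: [0.5081, 0.0958, 0.3086]
tool_rot: [0.0, -0.009, 1.0, -0.0]
contact_force: [-3.6, -1.0, -0.5]
gripper_width: 0.243
grasp_force: 78.4
```

```bash
python3 f.py 30
```

```text
side hook_throat [0.5111 0.0971 0.2525] 0.66
side bail [0.5066 0.0975 0.2473] 0.85
side punch_mid [0.5117 0.0974 0.1607] 0.69
[-2.46910151 -1.07968995 -0.18519309] [0.11500287 0.09328441 0.09373988]
27.25 [0.50811448 0.09587696 0.30864595] 78.43581318855286
```

Request:
send_rows:
  deltas: "0.0002 0 0.0005 0; 0.0002 0 0.001 0; 0.0002 0 0.001 0; 0.0002 0 0.001 0; 0.0002 0 0.001 0"

```text
t: 27.75
eef_pos: [0.5081, 0.0959, 0.3077]
tool_rot: [0.0, -0.009, 1.0, 0.0]
contact_force: [-0.6, -1.5, -0.1]
gripper_width: 0.241
grasp_force: 78.4
```

Request:
send_rows:
  deltas: "0 0 0 0; 0 0 0 0; 0 0 0 0; 0 0 0 0; 0 0 0 0"
  claw: 0
  force: 20

```text
t: 28.25
eef_pos: [0.5081, 0.0959, 0.3077]
tool_rot: [0.0, -0.009, 1.0, 0.0]
contact_force: [1.8, -1.2, 0.1]
gripper_width: 0.243
grasp_force: 78.4
```

Request:
send_rows:
  deltas: "0 0 0 0; 0 0 0 0; 0 0 0 0; 0 0 0 0; 0 0 0 0"
  claw: 0.5

```text
t: 28.75
eef_pos: [0.5077, 0.0959, 0.3076]
tool_rot: [-0.0, -0.009, 1.0, 0.0]
contact_force: [0.2, -0.8, 0.9]
gripper_width: 0.501
grasp_force: 0.0
```

```bash
python3 f.py 12
```

```text
side hook_throat [0.5097 0.0992 0.2507] 0.66
side bail [0.5084 0.0955 0.2444] 0.75
side bail [0.5088 0.0986 0.2492] 0.3
side punch_mid [0.5097 0.101  0.1635] 0.64
[ 0.21558912 -0.22812368  0.22829265] [0.11176549 0.19694319 0.15798165]
29.55 [0.50781951 0.0958513  0.30758561] 0.0
```

Request:
send_rows:
  deltas: "0 0 0 0; 0 0 -0.01 0; 0 0 -0.02 0; 0 0 -0.035 0; 0 0 -0.05 0"
  claw: 0.8

```text
t: 30.05
eef_pos: [0.508, 0.0958, 0.3591]
tool_rot: [0.0, -0.009, 1.0, 0.0]
contact_force: [-0.3, 0.2, -1.4]
gripper_width: 0.802
grasp_force: 0.0
```

Request:
send_rows:
  deltas: "0 0 -0.02 0; 0 0 -0.04 0; 0 0 -0.06 0; 0 0 -0.06 0; 0 0 -0.06 0"

```text
t: 30.55
eef_pos: [0.508, 0.0958, 0.4182]
tool_rot: [0.001, -0.009, 1.0, 0.0]
contact_force: [-0.7, 0.2, -0.1]
gripper_width: 0.8
grasp_force: 0.0
```

Request:
send_rows:
  deltas: "0 0 0 0; 0 0 0 0; 0 0 0 0; 0 0 0 0; 0 0 0 0"

```text
t: 31.05
eef_pos: [0.5078, 0.0958, 0.4174]
tool_rot: [-0.0, -0.009, 1.0, -0.0]
contact_force: [0.9, 0.3, 0.4]
gripper_width: 0.799
grasp_force: 0.0
```

```bash
python3 - <<'E'
from h import *
for i in range(3):
    b=look('side',['hook_throat','bail','punch_mid'])
    for k in range(3): bot.read_camera('side')
cv2.imwrite('pics/e.png',cv2.resize(b['img'][100:260,200:360],(600,600),interpolation=cv2.INTER_CUBIC)[:,:,::-1])
o=bot.get_obs();print(o['t'],o['eef_pos'],o['contact_force'])
E
```

```text
side hook_throat [0.5074 0.0993 0.2503] 0.97
side hook_throat [0.5073 0.0974 0.2441] 0.74
side bail [0.5064 0.0946 0.2473] 0.83
side punch_mid [0.5104 0.1    0.1608] 0.85
side hook_throat [0.509  0.0994 0.2474] 0.89
side hook_throat [0.5099 0.0973 0.0031] 0.49
side bail [0.507  0.0964 0.2427] 0.78
side punch_mid [0.5072 0.1031 0.1598] 0.89
side hook_throat [0.5134 0.0964 0.2508] 0.69
side bail [0.5063 0.095  0.2424] 0.91
side bail [0.6175 0.0424 0.0019] 0.19
side punch_mid [0.5095 0.1009 0.1613] 0.84
32.1 [0.50781489 0.09585588 0.41759221] [-0.12881195  0.81083236 -0.28041652]
```

View pics/e.png

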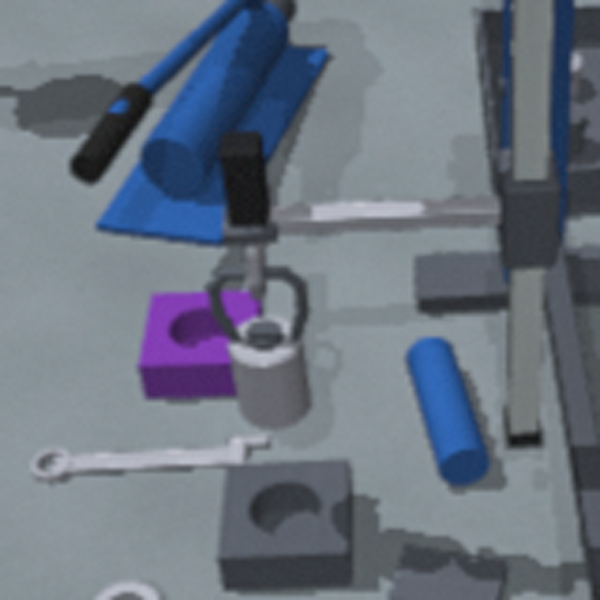

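The punch hangs upright from the hook (bail at about (258,280), body at (270,375)), well clear of the empty stand at (285,510). It is at rest, and the gripper is out of the way.

```bash
python3 -c "
from station import bot
print(bot.hand_in())"
```

```text
the job is handed in; nothing more can be done
None
```

I handed the job in at about 32 s: the punch hangs at rest and upright from the hook, carried by the balancer alone and well clear of its stand. The gripper is clear, and I saw no sign that anything else on the bench moved; the hand-in call returned no verdict.

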